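# Stack up the gauge port on a vacuum manifold

## Robot

A 6-joint arm with a two-finger parallel gripper is mounted at the origin on a cart in front of the work surface, level with it; the furniture and walls round the work are solid. World frame = base frame: x ahead of the robot, y to its left, z up, the work surface at z = 0. Lengths are in m, angles in rad, forces in N, time in s.
With the tool pointing down it reaches from about 0.275 to 1 m from the base axis. Payload 8.4 kg.
Tool frame: the origin (TCP) lies midway between the tips of the shut fingers; the grasp point (between the pads) lies 19 mm behind it; z points along the fingers, y is the line along which they close (so a half turn about z gives the same grasp; the last joint's range is limited). The gripper opens to 85 mm and grips with 20 to 120 N. Pads are 22 mm wide; open, the fingers measure 114 mm over their backs; the gripper's body (76 mm by 85 mm) begins 54 mm behind the grasp point. The pads swing forward as they close: fully open they stand 13 mm farther back than shut.
Start: joints at [1.21, 0.353, 1.633, -0, 1.155, -0.002], TCP at [0.219, 0.585, 0.231] pointing down, gripper open.
Joint ranges: [-2.63, 2.63], [-0.92, 2.1], [0.06, 2.66], [-1.3, 4.44], [0, 2.69], [-3.02, 3.02]. Speed limits (rad/s): [2.22, 2.22, 2.79, 3.14, 3.14, 3.14].

## Interface

Orientations are given as [roll, pitch, yaw] about the fixed x, y, z axes, in that order (R = Rz(yaw) Ry(pitch) Rx(roll)).
In Python, from workcell import bot gives the robot as it stands. Calls block until the motion is done:
- bot.move_pose(position, orientation): joint-space move of the TCP to a pose.
- bot.move_straight(position, v=0.15, rotation=None): straight line of the TCP; rotation=None keeps the orientation; v is the mean speed in m/s.
- bot.movej(angles): joint-space move.
- bot.gripper_to(opening, f_grip=None): opening from 0.0 (shut) to 1.0 (fully open); f_grip is the grip in N (None keeps the last); returns when the fingers have stopped.
- bot.wait(seconds).
- bot.ik(position, orientation): joint angles nearest the present ones, or None.
- bot.read_camera(name): name is "scene" or "top" or "wrist"; returns a dict with "img" (480x640x3 uint8, red, green, blue), "camera_matrix" (3x3 intrinsics, pixels), "view" (4x4, takes a point from world to camera coordinates). Camera axes: x right, y down, z forward; pixel columns grow to the right and rows downward; lengths in m; the calibration is good to about 2 mm. A picture is of the moment at which its call begins. There is no depth.
A pose or a line that the arm cannot do raises bot.MotionError and nothing moves.
- bot.finish_job(): hands the job in; it is judged then, once.
Readings, each from a call of its own:
- bot.get_clock(): time.
- bot.get_joint_pos(): joint angles.
- bot.get_qvel(): joint speeds.
- bot.get_effort(): joint torques, N m.
- bot.get_tcp_pos(): TCP position.
- bot.get_orientation(): TCP orientation.
- bot.get_wrist_force(): force on the tool from outside, world axes, zero at the start.
- bot.get_wrist_torque(): the same for the moment, N m.
- bot.get_opening(): opening from 0.0 (shut) to 1.0 (fully open).
- bot.get_finger_force(): force on a finger pad.
Only numpy, scipy, OpenCV 4.12 (cv2) and the standard library are available. Lean on these libraries where they do the work, as an engineer would, in place of code of your own. Each camera call takes 0.05 s, during which the arm holds its last target. There are 200 camera calls.

## Task

Fit the gauge to the vacuum manifold, building up from its open upright port one part at a time: first the large centring ring into the port, then the reducer on it with its wide flange down, then the small centring ring into the reducer's top, and last the gauge head standing on that ring, each part fully seated and level, ready for clamping. Keep the gauge head upright all the time, and leave the blanking flange and the two clamps where they lie.

Things in the scene. Friction and masses are not known exactly. Their poses are not given: they have to be found in the camera images.
- port (a point): Open upright port of the fixed vacuum manifold: steel flange 55 mm across on a tube above a 92 x 92 x 44 mm aluminium block (knob, barb and side port reach at most 73 mm from the axis, below 44 mm). Point: centre of the flange's top face, 75 mm above the bench; z up. The face has a round seat 41.4 mm wide (43.8 at the chamfered mouth), 4 mm deep, for the large ring's lip.
- ring_large: Large centring ring lying flat: aluminium, pale O-ring round it, dark filter disc in it; 53 mm across, 11 mm high, same either way up. Origin at its middle (5.5 mm above the bench), z its axis. O-ring: middle 5 mm of the height; above and below it lips 3 mm high, 39.6 mm wide, tapering to 36.6. Grip across the O-ring, fingertips at its mid-height. Seated: origin 2.5 mm above the port point. 40 g.
- reducer: Conical steel reducer, 40 mm high, standing on its wide flange (55 mm across). Origin: centre of the underside, z up. Narrow flange on top 40 mm across (height 36 to 40 mm; body below it 30 mm wide down to 21 mm): grip that. Seat in the underside 41.4 mm wide, 4 deep; in the top 27.2 mm wide (29.6 at the mouth), 4 deep. Seated: origin 5 mm above the port point. About 0.22 kg.
- ring_small: Small centring ring lying flat, like the large one but 38 mm across; 11 mm high, same either way up. Origin at its middle (5.5 mm above the bench), z its axis. O-ring: middle 5 mm of the height; lips 3 mm high, 25.4 mm wide, tapering to 22.4. Grip across the O-ring, fingertips at its mid-height. Seated: origin 42.5 mm above the reducer's origin, 2.5 mm above its top. 22 g.
- gauge: Vacuum gauge head, 62 mm high, standing on its flange: steel flange 40 mm across, thin neck, grey cylindrical housing 40 mm across from 13 to 53 mm height (grip that), steel socket 20 mm across on top. Origin: centre of the underside, z up. Seat in the underside 27.2 mm wide (29.6 at the mouth), 4 mm deep. Seated: origin 45 mm above the reducer's origin, 5 mm above its top. About 0.18 kg.
- blank_flange: The blanking flange taken off the port: a plain steel disc 55 mm across, 8 mm high with a narrower 45 mm step on top, no hole and no rubber. Not needed: leave it. Origin at the centre of its underside.
- clamp_large: Large clamping ring, aluminium, lying flat and closed, 68 mm across, 16 mm high, with a brass wing nut on its own +x side (reaching 56 mm from the middle). Loose; leave it. Origin: centre of the underside.
- clamp_small: Small clamping ring, the same shape, 52 mm across and 14 mm high (wing nut reaching 48 mm from the middle). Loose; leave it. Origin at the centre of its underside.
- tip_box: Blue and white pipette tip box, closed, 74 x 118 mm and 73 mm high, fixed; only an obstacle. Origin at the centre of its underside, its long side along its own y.
- latch_knob (a point): Foremost point of the black latch knob (80 mm across) on the white autosampler cabinet behind the left half of the bench; fixed, only an obstacle to the gripper. The cabinet's front lies 33 mm behind this point (+x), from 20 mm to the right (-y) to 355 mm to the left of it, up to 356 mm height. On the right, the grey analyser's hood overhangs from 87 mm behind it, 0.40 m up.

How it is judged:
By the outcome, as a careful person would: the job done as asked, in the order asked, and still so for the second after the job is handed in, with the robot touching nothing.
It also fails if it takes over 128 s, if anything falls off the work surface, if the arm or the gripper's body presses on something with over 40 N, if the wrist force passes 120 N, or if a joint passes its speed limit or range.

## Working session

There is one attempt and no reset: what is moved stays moved. The work goes in short steps, each a Python script; the robot and the scene stay as the last script left them, time stands still between calls to the robot, and variables do not carry over. Pictures are saved under pics/ and viewed, at most 14 in all, crops included, and the job is handed in when it is done.

```bash
mkdir -p pics; ls
python3 - <<'E'
from workcell import bot
import cv2,numpy as np
for n in ("scene","top"):
    d=bot.read_camera(n); cv2.imwrite(f"pics/{n}0.png",d["img"][:,:,::-1]); np.savez(f"pics/{n}0.npz",**d)
    v=d["view"]; print(n,d["camera_matrix"].round(1).tolist(),(-v[:3,:3].T@v[:3,3]).round(3),v[:3,:3].round(2).tolist())
print(bot.get_clock(),bot.get_orientation(),bot.get_opening())
E
```

```text
pics
scene [[466.3, 0.0, 314.0], [0.0, 466.3, 239.5], [0.0, 0.0, 1.0]] [-0.307 -0.538  0.942] [[0.49, -0.87, -0.02], [-0.58, -0.31, -0.75], [0.65, 0.38, -0.66]]
top [[522.2, 0.0, 311.0], [0.0, 522.2, 231.6], [0.0, 0.0, 1.0]] [ 0.326 -0.056  1.439] [[-0.02, -1.0, 0.01], [-0.99, 0.01, -0.13], [0.13, -0.01, -0.99]]
0.1 [-3.14030386e+00 -1.00181480e-05  2.78282845e+00] 0.9994490742593227
```

View pics/top0.png

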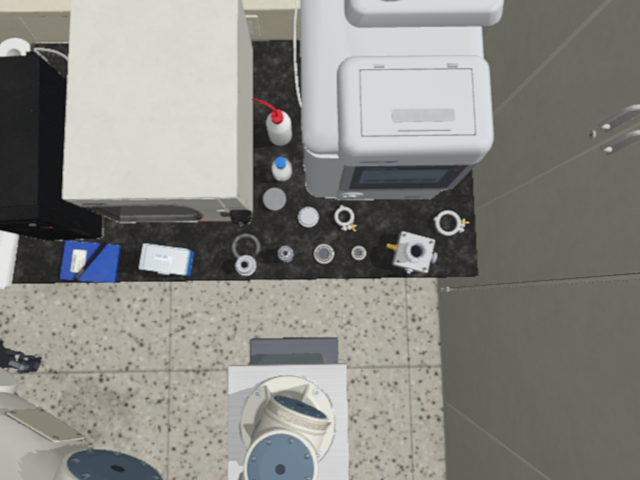

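View pics/scene0.png

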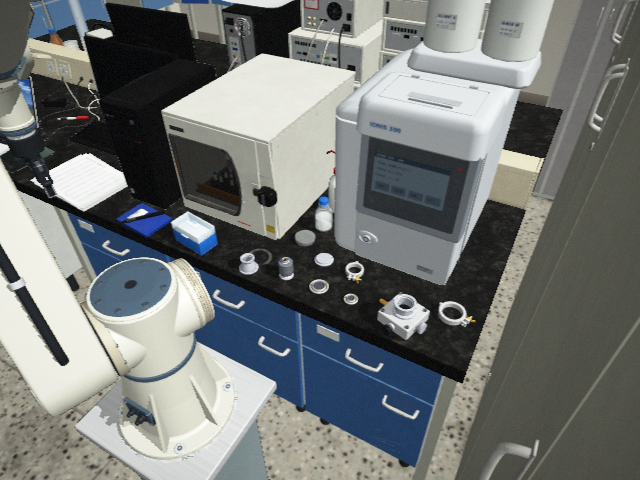

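Top view: port about (417,251), large ring (324,254), small ring (359,253), gauge (286,254), reducer (246,264), clamps (344,217) and (449,223), tip box (166,259), latch knob (240,216). Next I enlarge the work area.

```bash
cat > h.py <<'E'
import numpy as np,cv2
from workcell import bot
def ray(d,px):
    v=d["view"];c=-v[:3,:3].T@v[:3,3]
    r=v[:3,:3].T@np.linalg.inv(d["camera_matrix"])@np.array([px[0],px[1],1.]);return c,r
def onz(d,px,z):
    c,r=ray(d,px);return (c+r*(z-c[2])/r[2])
def proj(d,p):
    q=d["camera_matrix"]@(d["view"]@np.append(p,1.))[:3];return q[:2]/q[2]
E
python3 - <<'E'
from h import *
d=np.load("pics/top0.npz");s=np.load("pics/scene0.npz")
a=cv2.resize(d["img"][185:285,225:480,::-1],None,fx=3.1,fy=3.1,interpolation=cv2.INTER_CUBIC)[:300]
b=cv2.resize(s["img"][225:345,225:485,::-1],None,fx=3.04,fy=3.04,interpolation=cv2.INTER_CUBIC)[:,:790][:299]
w=min(a.shape[1],b.shape[1])
cv2.imwrite("pics/crop.png",np.vstack([a[:299,:w],b[:299,:w]]))
for n,p,z in (("port",(417,251),.075),("ringL",(324,254),.0055),("ringS",(359,253),.0055),("gauge",(286,254),.062),("red",(246,265),.04),("disc?",(308,216),0.008),("tip",(166,259),.073),("knob",(240,216),.1)):
    print(n,onz(d,p,z).round(3),proj(s,onz(d,p,z)).round(0))
d=bot.read_camera("wrist");np.savez("pics/w0.npz",**d);v=d["view"];print(d["camera_matrix"].round(1).tolist(),(-v[:3,:3].T@v[:3,3]).round(3),v[:3,:3].round(2).tolist())
E
```

```text
port [ 0.446 -0.348  0.075] [406. 304.]
ringL [ 0.447 -0.106  0.006] [319. 288.]
ringS [ 0.449 -0.202  0.006] [351. 300.]
gauge [ 0.444 -0.003  0.062] [286. 261.]
red [0.418 0.105 0.04 ] [249. 260.]
disc? [ 0.553 -0.063  0.008] [324. 258.]
tip [0.435 0.31  0.073] [194. 225.]
knob [0.541 0.113 0.1  ] [269. 218.]
[[358.7, 0.0, 316.9], [0.0, 358.7, 247.1], [0.0, 0.0, 1.0]] [0.157 0.608 0.373] [[0.35, 0.94, -0.0], [0.9, -0.34, 0.26], [0.24, -0.09, -0.97]]
```

View pics/crop.png

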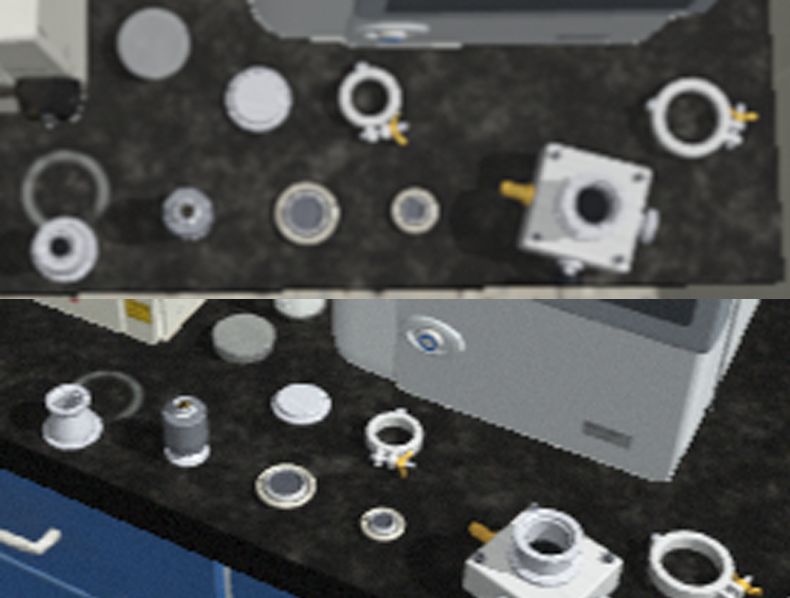

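Crop: left to right in the front row are the reducer (with a flat loop mark behind it), gauge, large ring, small ring and port. The blank flange and the clamps lie in the row behind. The two views agree, so I tour the five spots with the wrist camera at one fixed yaw and equal camera-to-feature distance, so that calibration offsets cancel.

```bash
cat >> h.py <<'E'
O=[np.pi,0,np.pi]
NOM=dict(red=(.418,.105,.04),gauge=(.444,-.003,.062),ringL=(.447,-.106,.008),ringS=(.449,-.202,.008),port=(.446,-.348,.075))
E
python3 - <<'E'
from h import *
ims=[]
for n,(x,y,z) in NOM.items():
    bot.move_pose([x,y,z+.16],O); bot.wait(.3)
    d=bot.read_camera("wrist"); np.savez(f"pics/w_{n}.npz",**d,tcp=bot.get_tcp_pos())
    p=proj(d,[x,y,z]); print(n,bot.get_clock(),bot.get_tcp_pos().round(4),p.round(1))
    u,v=p.astype(int); ims.append(d["img"][max(v-130,0):v+130,max(u-130,0):u+130,::-1])
ims=[cv2.resize(i,(260,260)) for i in ims]
ims.append(cv2.resize(d["img"][:,:,::-1],(260,260)))
cv2.imwrite("pics/tour.png",np.vstack([np.hstack(ims[:3]),np.hstack(ims[3:])]))
print(bot.get_joint_pos().round(2),bot.get_wrist_force().round(2))
E
```

```text
red 2.3833 [0.418  0.1053 0.2   ] [316.1 229.6]
gauge 3.2583 [ 0.4439 -0.0023  0.2219] [315.5 230. ]
ringL 4.15 [ 0.4473 -0.1054  0.1685] [315.7 228.8]
ringS 4.9667 [ 0.4491 -0.2013  0.1681] [315.5 229.5]
port 6.0 [ 0.4461 -0.3471  0.2347] [315.1 229.7]
[-0.66  0.26  1.76  0.    1.13 -2.24] [-0.44 -0.32 -0.53]
```

View pics/tour.png

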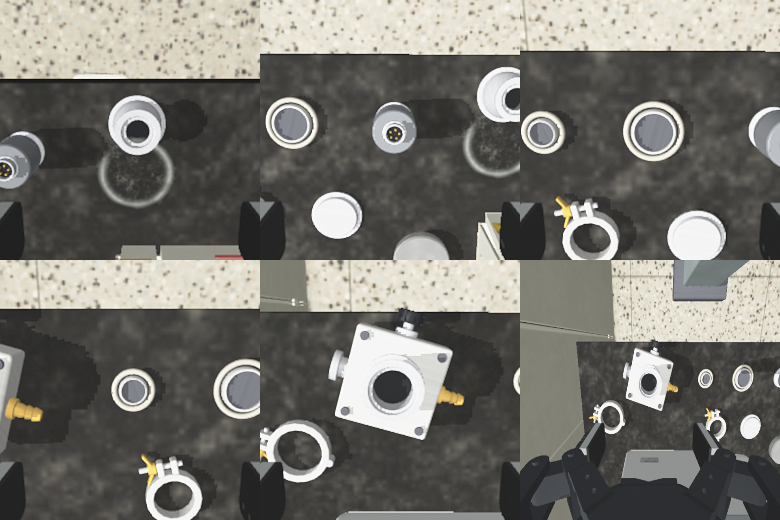

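The tour shows each part about centred at crop pixel (135,130); the reducer, gauge and port have multiple concentric edges, so I enlarge those and fit the rings.

Run:
```python
from h import *
ims=[]
for n in ("port","red","gauge"):
    d=np.load(f"pics/w_{n}.npz"); i=d["img"][185:275,270:360,::-1]
    ims.append(cv2.resize(i,(266,266),interpolation=cv2.INTER_CUBIC))
    g=cv2.cvtColor(d["img"],cv2.COLOR_RGB2GRAY)[185:275,270:360]
    ims.append(cv2.cvtColor(cv2.resize(cv2.createCLAHE(4,(3,3)).apply(g),(266,266),interpolation=cv2.INTER_CUBIC),cv2.COLOR_GRAY2BGR))
cv2.imwrite("pics/z.png",np.vstack([np.hstack(ims[::2]),np.hstack(ims[1::2])]))
for n in ("ringL","ringS"):
    d=np.load(f"pics/w_{n}.npz"); i=d["img"].astype(int)
    m=((i.max(2)>150)).astype(np.uint8); m[:,:270]=0;m[:,360:]=0;m[:190]=0;m[275:]=0
    c=max(cv2.findContours(m,0,cv2.CHAIN_APPROX_NONE)[0],key=cv2.contourArea)
    P=np.array([onz(d,p,.0055)[:2]*1000 for p in c[:,0]]); (ex,ey),(a,b),t=cv2.fitEllipse(P.astype(np.float32))
    print(n,ex,ey,a,b,cv2.fitEllipse(c)[0])
```

```text
ringL 448.25360107421875 -104.08155822753906 52.082157135009766 52.31697082519531 (317.9302673339844, 228.96322631835938)
ringS 449.1081237792969 -200.30685424804688 37.002777099609375 37.2497673034668 (317.4637756347656, 228.6908721923828)
```

View pics/z.png

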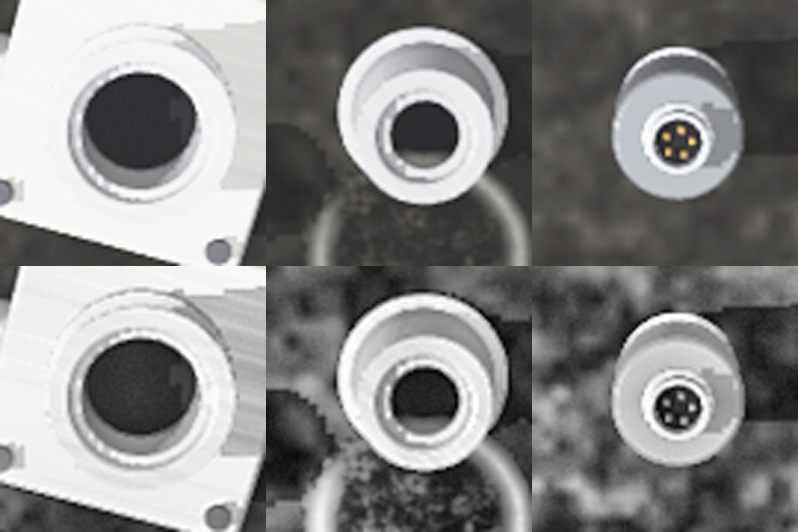

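Zooms: port hole centre about (135,135) zoom px, reducer top bore about (425,138), gauge socket about (678,140). I now fit these numerically.

Run:
```python
from h import *
def fit(n,mask,zs,k=0):
    d=np.load(f"pics/w_{n}.npz")
    cs=cv2.findContours(mask.astype(np.uint8),0,cv2.CHAIN_APPROX_NONE)[0]
    c=min(cs,key=lambda c:np.hypot(*(np.array(cv2.minEnclosingCircle(c)[0])-[316,229])) if cv2.contourArea(c)>120 else 999)
    for z in zs:
        P=np.array([onz(d,p,z)[:2]*1000 for p in c[:,0]]).astype(np.float32); e=cv2.fitEllipse(P); print(n,k,z,np.round(e[0],1),np.round(e[1],1),np.round(cv2.fitEllipse(c)[0],1))
g={n:cv2.cvtColor(np.load(f"pics/w_{n}.npz")["img"],cv2.COLOR_RGB2GRAY) for n in NOM}
def win(m):
    o=np.zeros_like(m);o[185:275,270:360]=m[185:275,270:360];return o
for t in (60,150,200,225,240): fit("port",win(g["port"]<t),(.075,.071),t)
for t in (60,150,190,210): fit("red",win(g["red"]<t)*(np.hypot(*(np.mgrid[:480,:640]-np.array([230,316])[:,None,None]))<22),(.04,.036),t)
for t in (190,215): fit("gauge",win(g["gauge"]>t),(.062,),t)
for t in (100,): fit("gauge",win(g["gauge"]>t),(.053,),t)
# row/col profiles through centres
for n,r,cc in (("port",230,316),("red",231,414-270+0),("gauge",232,320)):
    print(n,"row",g[n][r,270:360].tolist())
print(g["port"][190:275,317].tolist());print(g["red"][190:275,324].tolist() if 0 else g["red"][190:275,322].tolist())
```

```text
port 60 0.075 [ 442.4 -346.3] [27.1 30.6] [317.1 225.4]
port 60 0.071 [ 443.2 -346.3] [27.5 31. ] [317.1 225.4]
port 150 0.075 [ 444.9 -347.1] [31.7 34.5] [316.2 228.2]
port 150 0.071 [ 445.7 -347.1] [32.1 35. ] [316.2 228.2]
port 200 0.075 [ 446.3 -348.2] [35.9 37.9] [314.9 229.7]
port 200 0.071 [ 447.2 -348.2] [36.3 38.4] [314.9 229.7]
port 225 0.075 [ 446.5 -348.3] [38.2 39.5] [314.8 230. ]
port 225 0.071 [ 447.4 -348.3] [38.7 40. ] [314.8 230. ]
port 240 0.075 [ 446.2 -348.1] [39.3 41.1] [315.  229.6]
port 240 0.071 [ 447.1 -348.1] [39.8 41.7] [315.  229.6]
red 60 0.04 [416.9 111.3] [14.5 19.8] [323.4 228.3]
red 60 0.036 [417.8 111.4] [14.7 20.1] [323.4 228.3]
red 150 0.04 [418.5 111. ] [19.4 19.5] [323.1 230. ]
red 150 0.036 [419.3 111.1] [19.7 19.7] [323.1 230. ]
red 190 0.04 [419.9 109.1] [23.9 24.3] [320.8 231.7]
red 190 0.036 [420.8 109.1] [24.2 24.6] [320.8 231.7]
red 210 0.04 [419.8 109.1] [24.1 25.5] [320.8 231.5]
red 210 0.036 [420.7 109.1] [24.4 25.8] [320.8 231.5]
gauge 190 0.062 [445.   -2.3] [31.8 35.4] [316.4 230.8]
gauge 215 0.062 [445.8  -0.6] [18.9 19.8] [318.3 2
[... 1363 characters left out ...]
244, 241, 228, 242, 238, 136, 39, 47, 50, 49, 50, 49, 51, 50, 51, 50, 49, 49, 50, 49, 50, 51, 49, 51, 51, 50, 49, 49, 49, 49, 51, 49, 50, 48, 48, 49, 46, 44, 86, 129, 138, 136, 134, 132, 121, 218, 249, 244, 199, 179, 238, 245, 244, 244, 243, 242, 244, 246, 246, 246, 246, 245, 246, 246, 247, 250, 232, 53, 61, 64, 64]
[64, 63, 62, 54, 164, 236, 239, 238, 225, 164, 142, 150, 162, 166, 165, 165, 165, 156, 192, 233, 235, 234, 235, 234, 226, 211, 223, 239, 222, 115, 37, 44, 45, 45, 44, 45, 46, 45, 45, 45, 45, 45, 45, 45, 44, 42, 63, 95, 117, 127, 118, 118, 203, 242, 225, 148, 149, 213, 230, 236, 235, 233, 237, 211, 88, 56, 65, 69, 72, 81, 89, 80, 65, 58, 57, 57, 55, 58, 63, 63, 60, 55, 52, 52, 56]
```

Run:
```python
from h import *
d=np.load("pics/w_port.npz")
for x in (.445,.447,.449):
    print(x,"mouth bot/top, L/R, flange bot/top, bore",[proj(d,[x+a,-.3465+b,z]).round(1).tolist() for a,b,z in ((.0219,0,.075),(-.0219,0,.075),(0,.0219,.075),(0,-.0219,.075),(.0275,0,.075),(-.0275,0,.075),(.0207,0,.071),(-.0207,0,.071))])
d=np.load("pics/w_red.npz")
for x in (.417,.419,.421):
    print(x,[proj(d,[x+a,.111+b,z]).round(1).tolist() for a,b,z in ((.0148,0,.04),(-.0148,0,.04),(0,.0148,.04),(0,-.0148,.04),(.02,0,.04),(-.02,0,.04),(-.0275,0,.004),(-.0275,0,.0))])
p=np.load("pics/w_port.npz")["img"]; print(p[245:275,317].mean(1).round().tolist(),p[185:215,317].mean(1).round().tolist())
```

```text
0.445 mouth bot/top, L/R, flange bot/top, bore [[316.9, 253.1], [316.9, 203.2], [342.3, 228.6], [291.4, 228.6], [316.9, 259.2], [316.9, 196.6], [316.9, 250.5], [316.9, 204.0]]
0.447 mouth bot/top, L/R, flange bot/top, bore [[316.9, 255.2], [316.9, 205.6], [342.3, 230.9], [291.5, 230.9], [316.8, 261.3], [316.9, 199.0], [316.9, 252.7], [316.9, 206.3]]
0.449 mouth bot/top, L/R, flange bot/top, bore [[316.9, 257.4], [316.9, 207.9], [342.2, 233.1], [291.5, 233.1], [316.8, 263.5], [316.9, 201.3], [316.8, 254.8], [316.9, 208.6]]
0.417 [[323.0, 245.1], [323.2, 211.4], [340.2, 228.5], [305.9, 228.5], [323.0, 250.8], [323.2, 205.3], [322.6, 191.7], [322.5, 191.2]]
0.419 [[323.0, 247.3], [323.1, 213.8], [340.2, 230.7], [305.9, 230.7], [323.0, 253.0], [323.2, 207.7], [322.6, 193.8], [322.5, 193.3]]
0.421 [[323.0, 249.5], [323.1, 216.1], [340.2, 233.0], [305.9, 233.0], [322.9, 255.2], [323.2, 210.0], [322.5, 196.0], [322.5, 195.5]]
[136.0, 134.0, 132.0, 121.0, 219.0, 249.0, 244.0, 200.0, 179.0, 239.0, 245.0, 244.0, 244.0, 243.0, 242.0, 244.0, 246.0, 246.0, 246.0, 246.0, 245.0, 245.0, 246.0, 247.0, 250.0, 232.0, 52.0, 60.0, 63.0, 63.0] [246.0, 247.0, 246.0, 246.0, 246.0, 246.0, 247.0, 235.0, 225.0, 247.0, 245.0, 245.0, 242.0, 240.0, 245.0, 246.0, 245.0, 245.0, 244.0, 244.0, 241.0, 228.0, 242.0, 239.0, 137.0, 40.0, 47.0, 50.0, 50.0, 51.0]
```

```bash
cat >> h.py <<'E'
M=dict(red=(.4192,.111),gauge=(.4456,-.0006),ringL=(.4483,-.1041),ringS=(.4491,-.2003),port=(.4458,-.3465))
def sag(w):  # finger swing-back at width w (m)
    L,a=.05715,-.102; s=w/2/L+np.sin(a); return L*(np.cos(a)-np.sqrt(1-s*s))
def rep(t=""): print(t,round(bot.get_clock(),1),bot.get_tcp_pos().round(4),"F",bot.get_wrist_force().round(1),"open",round(bot.get_opening(),3),"pad",np.round(bot.get_finger_force(),1))
def pick(xy,ztip,w,f,op,lift=.18):
    z=ztip-sag(w)
    bot.move_pose([*xy,z+.08],O); bot.gripper_to(op)
    bot.move_straight([*xy,z],v=.12); rep("down"); bot.gripper_to(0.,f_grip=f); rep("grip")
    bot.move_straight([*xy,lift],v=.2); rep("up")
E
python3 - <<'E'
from h import *
pick(M["ringL"],.0055,.053,30,.74)
x,y=M["port"]; bot.move_pose([x,y,.16],O); bot.wait(.3); rep()
d=bot.read_camera("wrist");np.savez("pics/h1.npz",**d);cv2.imwrite("pics/h1.png",d["img"][100:480,130:510,::-1])
print(proj(d,[x,y,.16+sag(.053)]))
E
```

```text
down 8.3 [ 0.4486 -0.1042  0.0022] F [1.1 0.2 0.1] open 0.741 pad 0.0
grip 8.6 [ 0.4489 -0.1042  0.0031] F [-1.7  0.7  7.7] open 0.589 pad 29.8
up 9.6 [ 0.4476 -0.1039  0.1792] F [-1.3  0.2 -0.7] open 0.583 pad 31.2
 10.9 [ 0.4463 -0.3456  0.1603] F [-0.4 -0.1  0.2] open 0.587 pad 31.2
[314.037351   311.14029178]
```

View pics/h1.png

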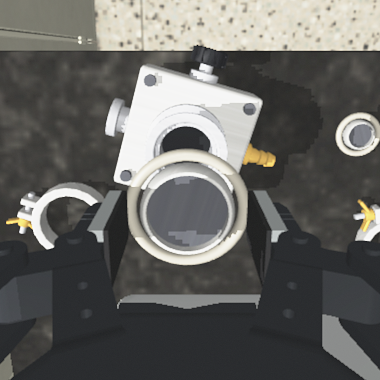

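The picture shows the ring held level, centred about (317,307) in the full image; the port is behind it. I fit the held ring's centre numerically, and correct the arm's roughly 0.9 mm steady-state y error.

```bash
cat >> h.py <<'E'
def ringfit(d,z,rpx):
    h=cv2.cvtColor(d["img"],cv2.COLOR_RGB2HSV).astype(int); m=((h[...,1]>18)&(h[...,1]<90)&(h[...,0]<40)&(h[...,2]>140)).astype(np.uint8)
    yy,xx=np.mgrid[:480,:640]; m[np.hypot(xx-316,yy-308)>rpx]=0
    m=cv2.morphologyEx(m,cv2.MORPH_OPEN,np.ones((3,3)))
    c=cv2.convexHull(np.vstack([c for c in cv2.findContours(m,0,1)[0] if cv2.contourArea(c)>30]))
    e=cv2.fitEllipse(np.array([onz(d,p,z)[:2]*1000 for p in c[:,0]],np.float32)); return np.array(e[0]),e[1],m
def settle(p,n=3):
    """go to p exactly, feeding back the encoder error"""
    p=np.array(p,float); c=p.copy()
    for _ in range(n):
        bot.move_straight(c,v=.08); bot.wait(.15); c=c+(p-bot.get_tcp_pos())
E
python3 - <<'E'
from h import *
d=np.load("pics/h1.npz"); z=.1603+sag(.053)
c,ax,m=ringfit(d,z,75); print(c,ax,m.sum())
E
```

```text
[ 443.39926147 -345.35671997] (49.3349723815918, 52.3506965637207) 1648
```

Run:
```python
from h import *
d=np.load("pics/h1.npz"); z=.1603+sag(.053)
t=np.linspace(0,2*np.pi,200)
im=d["img"][:,:,::-1].copy()
_,_,m=ringfit(d,z,75); ys,xs=np.nonzero(m); print("mask",xs.min(),xs.max(),ys.min(),ys.max())
for cx,col in ((.4445,(0,0,255)),):
    P=np.array([proj(d,[cx+.0265*np.cos(a),-.3454+.0265*np.sin(a),z]) for a in t]); print(P.min(0),P.max(0))
    big=cv2.resize(im[230:390,230:400],None,fx=3.5,fy=3.5,interpolation=cv2.INTER_CUBIC)
    cv2.polylines(big,[((P-[230,230])*3.5).astype(np.int32)],True,col,1)
cv2.imwrite("pics/h1b.png",big)
```

```text
mask 257 376 249 357
[253.62878245 247.89982721] [379.64742853 364.01439879]
```

View pics/h1b.png

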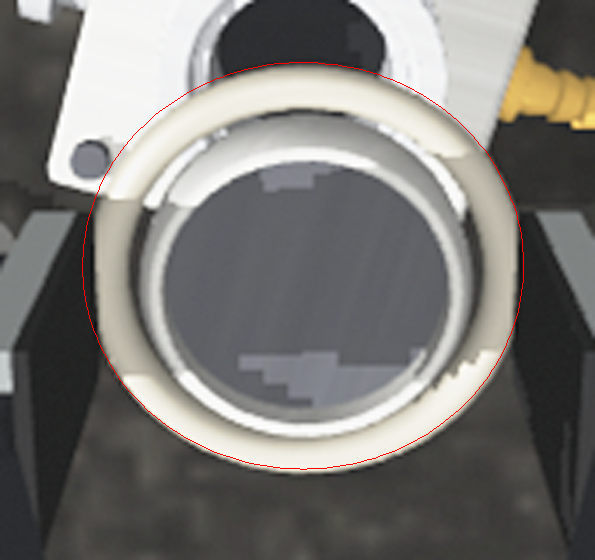

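The overlay shows the held ring level, matching the 53 mm circle top and bottom, squeezed by about 1 mm at each pad. Small hand offsets are applied, then it is inserted with force checks.

```bash
cat >> h.py <<'E'
def lower(xy,z0,z1,step=.0015,fmax=8):
    """stepwise guarded descent with encoder feedback; stops on contact force"""
    settle([*xy,z0]); f0=bot.get_wrist_force(); c=np.array([*xy,z0])+(np.array([*xy,z0])-bot.get_tcp_pos()); z=z0; off=c-[*xy,z0]
    while z>z1:
        z=max(z-step,z1); bot.move_straight(np.array([*xy,z])+off,v=.03); bot.wait(.1)
        df=bot.get_wrist_force()-f0; print(f"  z {z:.4f} tcp {bot.get_tcp_pos().round(4)} dF {df.round(1)}")
        if abs(df[2])>fmax: break
    return z,df
E
python3 - <<'E'
from h import *
lower((.447,-.347),.084,.0735); rep()
E
```

```text
z 0.0825 tcp [ 0.447  -0.347   0.0825] dF [0.4 0.3 1.2]
  z 0.0810 tcp [ 0.447  -0.347   0.0811] dF [0.1 0.9 1. ]
  z 0.0795 tcp [ 0.447  -0.347   0.0795] dF [-0.1  1.   1.3]
  z 0.0780 tcp [ 0.447 -0.347  0.078] dF [-1.2  0.6  0.1]
  z 0.0765 tcp [ 0.447  -0.347   0.0766] dF [-0.1  0.5  0.5]
  z 0.0750 tcp [ 0.4472 -0.3472  0.0752] dF [-0.5 -0.4  3.6]
  z 0.0735 tcp [ 0.4473 -0.3473  0.075 ] dF [-3.6  3.2 18.8]
 15.4 [ 0.4473 -0.3473  0.075 ] F [-3.1  2.7 17.5] open 0.585 pad 34.2
```

Seated where predicted (TCP z 0.075). Release and check.

Run:
```python
from h import *
p=bot.get_tcp_pos(); bot.move_straight([.447,-.347,.075],v=.03); rep()
bot.gripper_to(.76); rep("rel"); bot.move_straight([.447,-.347,.14],v=.15)
bot.move_pose([.4461,-.348,.2355],O); bot.wait(.3); d=bot.read_camera("wrist"); np.savez("pics/p1.npz",**d)
a=cv2.resize(d["img"][170:290,250:390,::-1],None,fx=4,fy=4,interpolation=cv2.INTER_CUBIC)
t=np.linspace(0,6.283,100)
for r,z,col in ((.0265,.0775,(0,0,255)),(.0275,.075,(0,255,0))):
    P=np.array([proj(d,[.4458+r*np.cos(q),-.3465+r*np.sin(q),z]) for q in t]); cv2.polylines(a,[((P-[250,170])*4+2).astype(np.int32)],True,col,1)
cv2.imwrite("pics/p1.png",a); rep()
```

```text
15.7 [ 0.4471 -0.3471  0.0752] F [-0.4  0.2  6.6] open 0.588 pad 32.3
rel 16.0 [ 0.4468 -0.3469  0.0747] F [-0.3  0.4 -0. ] open 0.763 pad 0.0
 17.4 [ 0.4457 -0.3477  0.2344] F [ 0.4 -0.5 -1. ] open 0.762 pad 0.0
```

View pics/p1.png

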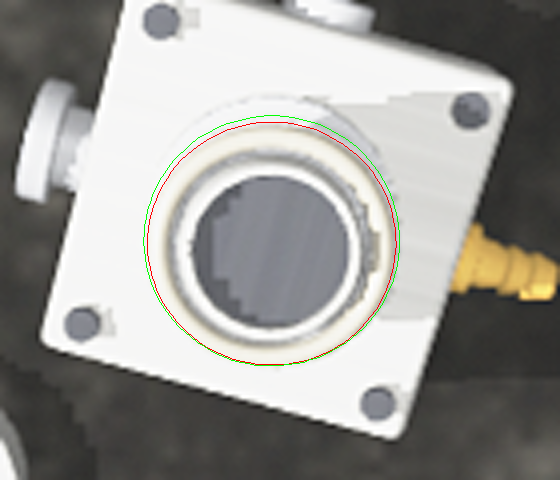

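The ring is seated concentrically in the port: its cream outline matches the 53 mm circle centred on the port. Now the reducer.

Run:
```python
from h import *
bot.move_pose([.4192,.1105,.11],O); settle([.4192,.1105,.0185],2); rep("down")
bot.gripper_to(0.,f_grip=60); rep("grip"); g=bot.get_tcp_pos()
bot.move_straight([.4192,.1105,.2],v=.2); rep("up")
x=.4458+g[0]-.4192; np.save("red_g.npy",np.append(g,x)); print(g,x)
bot.move_pose([x,-.347,.17],O); bot.wait(.2); rep()
s=bot.read_camera("scene");d=bot.read_camera("wrist")
a=cv2.resize(s["img"][190:340,320:470,::-1],(400,400),interpolation=cv2.INTER_CUBIC);b=cv2.resize(d["img"][130:430,170:470,::-1],(400,400))
cv2.imwrite("pics/r1.png",np.hstack([a,b]))
```

```text
down 20.9 [0.4189 0.1104 0.0181] F [0.3 0.5 0.4] open 0.759 pad 0.0
grip 21.3 [0.4189 0.1105 0.0185] F [-2.2  0.5 10.4] open 0.423 pad 58.8
up 22.4 [0.4183 0.1103 0.1989] F [ 0.4  0.3 -2.8] open 0.426 pad 60.2
[0.41890866 0.11047897 0.01851161] 0.4455086637882034
 24.3 [ 0.446  -0.3462  0.1702] F [ 0.4  0.4 -2.5] open 0.42 pad 60.2
```

View pics/r1.png

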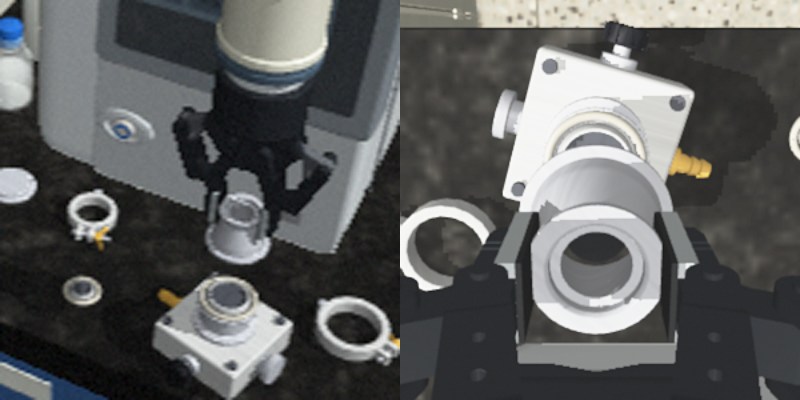

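The reducer is held upright in both views, above the seated ring. Lower it.

Run:
```python
from h import *
lower((.4457,-.347),.108,.0965,fmax=10); rep()
```

```text
z 0.1065 tcp [ 0.4457 -0.347   0.1065] dF [ 1.  -0.9 -0.7]
  z 0.1050 tcp [ 0.4457 -0.347   0.105 ] dF [ 1.  -0.4  0.1]
  z 0.1035 tcp [ 0.4457 -0.347   0.1035] dF [ 1.2 -0.9  0.4]
  z 0.1020 tcp [ 0.4457 -0.347   0.102 ] dF [ 1.3 -0.1  0.3]
  z 0.1005 tcp [ 0.4457 -0.347   0.1005] dF [ 1.4 -0.4 -0. ]
  z 0.0990 tcp [ 0.4457 -0.347   0.0991] dF [ 0.5 -0.9 -1.4]
  z 0.0975 tcp [ 0.4458 -0.3473  0.0985] dF [-2.   0.6 10.9]
 28.7 [ 0.4458 -0.3473  0.0985] F [-3.   1.   8.3] open 0.422 pad 60.8
```

Seated exactly at the predicted height (0.0985). Release, check the reducer's top, then pick up the small ring.

Run:
```python
from h import *
bot.move_straight([.4457,-.347,.0985],v=.03)
bot.gripper_to(.76); rep("rel"); bot.move_straight([.4457,-.347,.19],v=.2)
bot.move_pose([.4461,-.348,.28],O); bot.wait(.3); d=bot.read_camera("wrist"); np.savez("pics/p2.npz",**d)
a=cv2.resize(d["img"][170:290,250:390,::-1],None,fx=4,fy=4,interpolation=cv2.INTER_CUBIC)
t=np.linspace(0,6.283,100)
for r,z,col in ((.02,.12,(0,0,255)),(.0148,.12,(0,255,0)),(.0275,.08,(255,0,0))):
    P=np.array([proj(d,[.4458+r*np.cos(q),-.3465+r*np.sin(q),z]) for q in t]); cv2.polylines(a,[((P-[250,170])*4+2).astype(np.int32)],True,col,1)
cv2.imwrite("pics/p2.png",a); rep()
x,y=M["ringS"]; y-=.0005
bot.move_pose([x,y,.1],O); bot.gripper_to(.57); settle([x,y,.0043],2); rep("down")
bot.gripper_to(0.,f_grip=30); rep("grip"); g=bot.get_tcp_pos(); np.save("rs_g.npy",g)
bot.move_straight([x,y,.2],v=.2); rep("up")
```

```text
rel 29.3 [ 0.4458 -0.347   0.0985] F [-0.1 -0.3 -0.5] open 0.757 pad 0.0
 30.8 [ 0.4457 -0.3477  0.2788] F [0.  1.2 0.8] open 0.755 pad 0.0
down 33.9 [ 0.4488 -0.2007  0.0039] F [-0.2 -0.5 -0.6] open 0.572 pad 0.0
grip 34.2 [ 0.4488 -0.2007  0.0041] F [-1.3 -0.2  5.6] open 0.414 pad 29.4
up 35.3 [ 0.4484 -0.2005  0.199 ] F [-0.9 -1.1  0.2] open 0.413 pad 29.9
```

View pics/p2.png

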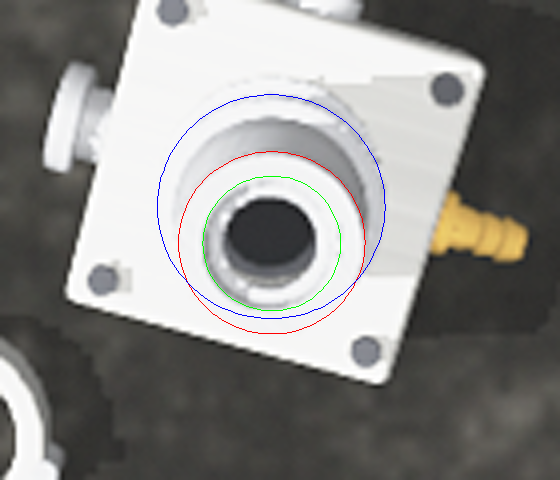

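The reducer sits concentric: the mouth circle matches the bore and the top flange is at the expected place. Insert the small ring.

Run:
```python
from h import *
bot.move_pose([.4457,-.347,.16],O)
lower((.4457,-.347),.130,.1195,fmax=8); rep()
```

```text
z 0.1285 tcp [ 0.4457 -0.3471  0.1286] dF [ 0.1 -0.1 -0.9]
  z 0.1270 tcp [ 0.4457 -0.3471  0.1271] dF [-0.7  1.1 -0.4]
  z 0.1255 tcp [ 0.4457 -0.3471  0.1256] dF [-0.1  0.9 -0.3]
  z 0.1240 tcp [ 0.4457 -0.3471  0.1241] dF [-0.3  0.6 -0.1]
  z 0.1225 tcp [ 0.4457 -0.3471  0.1226] dF [ 0.2  0.8 -0.6]
  z 0.1210 tcp [ 0.4459 -0.3472  0.1212] dF [ 0.3 -0.3  0.9]
  z 0.1195 tcp [ 0.446  -0.3473  0.121 ] dF [-3.7  3.  15. ]
 39.9 [ 0.446  -0.3473  0.121 ] F [-3.6  2.4 15.1] open 0.419 pad 31.7
```

Run:
```python
from h import *
bot.move_straight([.4458,-.347,.121],v=.03)
bot.gripper_to(.6); rep("rel"); bot.move_straight([.4458,-.347,.2],v=.2)
bot.move_pose([.4461,-.348,.2825],O); bot.wait(.3); d=bot.read_camera("wrist"); np.savez("pics/p3.npz",**d)
a=cv2.resize(d["img"][170:290,250:390,::-1],None,fx=4,fy=4,interpolation=cv2.INTER_CUBIC)
t=np.linspace(0,6.283,100)
for r,z,col in ((.019,.1225,(0,0,255)),(.02,.12,(0,255,0))):
    P=np.array([proj(d,[.4458+r*np.cos(q),-.3465+r*np.sin(q),z]) for q in t]); cv2.polylines(a,[((P-[250,170])*4+2).astype(np.int32)],True,col,1)
cv2.imwrite("pics/p3.png",a); rep()
x,y=M["gauge"]; y-=.0005
bot.move_pose([x,y,.12],O); settle([x,y,.018],2); rep("down")
bot.gripper_to(0.,f_grip=50); rep("grip"); g=bot.get_tcp_pos(); np.save("ga_g.npy",g)
bot.move_straight([x,y,.24],v=.15); rep("up")
bot.move_pose([.4458,-.347,.2],O); bot.wait(.3); rep()
s=bot.read_camera("scene");d=bot.read_camera("wrist")
b=cv2.resize(s["img"][190:340,320:470,::-1],(400,400),interpolation=cv2.INTER_CUBIC);c=cv2.resize(d["img"][130:430,170:470,::-1],(400,400))
cv2.imwrite("pics/p3.png",np.vstack([np.hstack([cv2.resize(a,(400,342)),np.zeros((342,400,3),np.uint8)]),np.hstack([b,c])])[:,:800][:742]) if 0 else cv2.imwrite("pics/p3.png",np.hstack([cv2.resize(i,(266,266)) for i in (a,b,c)]))
```

```text
rel 40.4 [ 0.4456 -0.3469  0.1207] F [ 0.8  0.5 -0.9] open 0.596 pad 0.0
 41.8 [ 0.4457 -0.3477  0.2813] F [-0.5 -0.  -0.6] open 0.603 pad 0.0
down 45.1 [ 0.4453 -0.0011  0.0176] F [0.2 0.4 0.4] open 0.598 pad 0.0
grip 45.4 [ 0.4453 -0.0011  0.0178] F [ 0.2 -0.1  4.4] open 0.453 pad 49.6
up 47.0 [ 0.4451 -0.0011  0.2392] F [ 0.1  0.3 -1.3] open 0.454 pad 50.4
 48.6 [ 0.4462 -0.3463  0.2002] F [-0.7  0.4 -2.8] open 0.456 pad 50.4
```

View pics/p3.png

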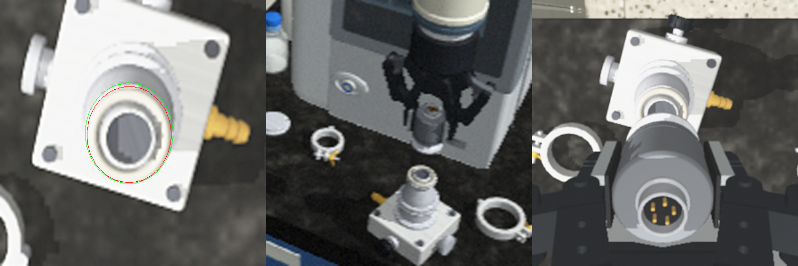

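The small ring is concentric in the reducer top, and the gauge is held upright above it. Lower it.

Run:
```python
from h import *
lower((.4457,-.347),.152,.1405,fmax=8); rep()
```

```text
z 0.1505 tcp [ 0.4457 -0.347   0.1506] dF [-0.6  0.1 -0. ]
  z 0.1490 tcp [ 0.4457 -0.347   0.1491] dF [-1.5 -0.5 -0.6]
  z 0.1475 tcp [ 0.4457 -0.347   0.1476] dF [-0.5  0.3 -0.7]
  z 0.1460 tcp [ 0.4457 -0.347   0.1461] dF [-1.5 -1.3 -1.6]
  z 0.1445 tcp [ 0.4457 -0.347   0.1446] dF [-1.6 -0.8 -0.7]
  z 0.1430 tcp [ 0.4457 -0.347   0.1431] dF [-0.9  0.1 -0.7]
  z 0.1415 tcp [ 0.446  -0.3472  0.1428] dF [-3.8  1.2 11.7]
 52.9 [ 0.446  -0.3472  0.1428] F [-2.6  1.5 10.4] open 0.457 pad 51.4
```

Run:
```python
from h import *
bot.move_straight([.4458,-.3471,.1428],v=.03); rep()
bot.gripper_to(.65); rep("rel"); bot.move_straight([.4457,-.347,.25],v=.15)
bot.move_pose([.4457,-.347,.347],O); bot.wait(.3); d=bot.read_camera("wrist")
bot.move_pose([.35,.05,.3],O); bot.wait(.3); s=bot.read_camera("scene"); tp=bot.read_camera("top"); rep()
a=cv2.resize(d["img"][170:290,250:390,::-1],(400,343),interpolation=cv2.INTER_CUBIC)
t=np.linspace(0,6.283,100)
for r,z,col in ((.01,.187,(0,0,255)),(.02,.178,(0,255,0))):
    P=np.array([proj(d,[.4458+r*np.cos(q),-.3465+r*np.sin(q),z]) for q in t]); cv2.polylines(a,[((P-[250,170])*400/140).astype(np.int32)],True,col,1)
b=cv2.resize(s["img"][205:345,330:490,::-1],(400,350),interpolation=cv2.INTER_CUBIC)[:343]
cv2.imwrite("pics/fin.png",np.hstack([a,b]))
```

```text
53.1 [ 0.4459 -0.3472  0.1429] F [-0.3  0.5  1.5] open 0.453 pad 50.5
rel 53.5 [ 0.4458 -0.3471  0.1427] F [ 1.1 -0.2  0.5] open 0.647 pad 0.0
 57.1 [0.3501 0.0498 0.3   ] F [-0.5  0.7 -0.1] open 0.654 pad 0.0
```

View pics/fin.png

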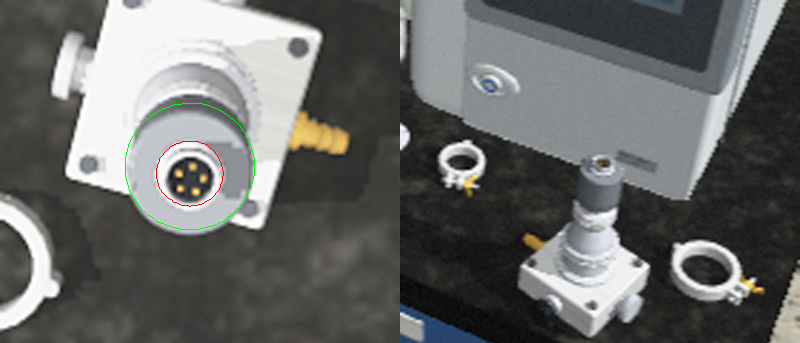

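The final view shows the stack upright and concentric within about 1 mm, with the clamps untouched. All four seating heights matched, so I hand the job in.

```bash
python3 -c "
from workcell import bot
print(bot.finish_job())"
```

```text
the job is handed in; nothing more can be done
None
```

The job is handed in at about 57 s: large ring, reducer, small ring and gauge head are stacked on the port in that order. Each reached its expected seated height, and the last pictures show the stack upright and the clamps where they lay.

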